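# Set the seasoning tray with the fuller pepper mill

## Task

Set the seasoning tray as drawn on its floor: the salt shaker upright in the small circle, the spoon lying in the spoon outline with its bowl at the bowl end, and the fuller of the two pepper mills upright in the large circle. The mills in the sloped rack look alike and only their weight tells which is fuller; the lighter one must end fully home in a pocket of the rack, resting there freely. Set things down gently, tip neither mill nor shaker over, and leave the jam jar, the garlic and the mug where they are.

Things in the scene. Friction and masses are not known exactly. Their poses are not given: they have to be found in the camera images.
- mill_a_center (a point): Wooden pepper mill, 170 mm tall: body 58 mm across up to 122 mm, tapering to 48 mm; round head 50 mm across, widest 133 to 141 mm up; knob above 158 mm. Grip it at 120 to 135 mm, on head and shoulder. This point is on its axis 85 mm above the base; z points to the head. It weighs 0.15 to 0.56 kg by how full it is. Starts in either pocket, leaning 37 degrees, head to the rack's -x.
- mill_b_center (a point): Wooden pepper mill, 170 mm tall: body 58 mm across up to 122 mm, tapering to 48 mm; round head 50 mm across, widest 133 to 141 mm up; knob above 158 mm. Grip it at 120 to 135 mm, on head and shoulder. This point is on its axis 85 mm above the base; z points to the head. It weighs 0.15 to 0.56 kg by how full it is. Starts in either pocket, leaning 37 degrees, head to the rack's -x.
- rack: Fixed dark waxed (slick) wooden rack, 120 x 219 mm, two pockets 125 mm apart along its y. Pocket axes lean 35 degrees from vertical to the rack's -x (towards the robot). Each is 66 mm square inside, walls 45 mm high along the slope (60 mm on the low front side), so a mill comes out and goes in only straight along the slope, 60 mm to be clear. Origin under its centre on the worktop.
- pocket_0 (a point): Where the 85 mm point on the mill's axis lies when a mill is fully home in the +y pocket of the rack, resting against the low front wall. Its axes are the rack's (level), not sloped.
- pocket_1 (a point): Where the 85 mm point on the mill's axis lies when a mill is fully home in the -y pocket of the rack, resting against the low front wall. Its axes are the rack's (level), not sloped.
- tray: Fixed light wooden serving tray, 250 (x) x 260 (y) mm, floor 8 mm thick, rim 18 mm high and 9 mm wide; thin dark lines on its floor draw the layout. Origin under its centre on the worktop; its yaw varies.
- spot_mill (a point): Centre of the large circle (74 mm across) drawn on the tray's floor; at the height of the floor, 8 mm above the worktop.
- spot_salt (a point): Centre of the small circle (60 mm across) drawn on the tray's floor.
- spot_spoon (a point): Centre of the spoon outline (about 206 mm long, 54 mm wide at the bowl) drawn on the tray's floor along the tray's x.
- spot_bowl (a point): Centre of the outline's oval bowl end, 66 mm from the outline's centre towards the tray's +x (away from the robot).
- salt_center (a point): Salt shaker, glass with a grey metal cap, 44 mm across and 90 mm tall, 0.07 to 0.14 kg, standing on the worktop. This point lies half-way up its axis (45 mm above the base).
- spoon_center (a point): Plain steel table spoon lying flat on the worktop, 188 mm long, 38 mm wide at the bowl, 15 mm high 45 g. This point is its middle, 7.5 mm above its underside; x runs along it towards the bowl, z up. It is best gripped here, across its length.
- spoon_bowl (a point): Centre of the spoon's bowl, 66 mm from its middle.
- jam_jar: Bystander: squat glass jar with a yellow lid, 71 mm across, 110 mm tall. Origin under its centre.
- garlic: Bystander: bulb of garlic, 60 mm across. Origin under its centre.
- mug: Bystander: white mug, 83 mm across and 86 mm tall, with a handle. Origin near its centre, on the worktop.

How it is judged:
By the outcome, as a careful person would: the job done as asked, in the order asked, and still so for the second after the job is handed in, with the robot touching nothing.
It also fails if it takes over 72 s, if anything falls off the work surface, if the arm or the gripper's body presses on something with over 40 N, if the wrist force passes 120 N, or if a joint passes its speed limit or range.

## Robot

A 7-joint arm with a two-finger parallel gripper is mounted at the origin on a cart in front of the work surface, level with it; the furniture and walls round the work are solid. World frame = base frame: x ahead of the robot, y to its left, z up, the work surface at z = 0. Lengths are in mm, angles in rad, forces in N, time in s.
With the tool pointing down it reaches from about 350 to 900 mm from the base axis. Payload 8.1 kg.
Tool frame: the origin (TCP) lies on the centre line of the jaws, within the pads' length; the fingertips stand 8 mm ahead of it and the grasp point (between the pads) lies 11 mm behind it; z points along the fingers, y is the line along which they close (so a half turn about z gives the same grasp; the last joint's range is limited). The gripper opens to 92 mm and grips with 3 to 60 N. Pads are 19 mm wide; open, the fingers measure 130 mm over their backs; the gripper's body (75 mm by 190 mm) begins 47 mm behind the grasp point.
Start: joints at [1.014, 0.434, 0.025, 1.573, -0.012, 1.134, -0.075], TCP at [273.97, -561.767, 234.742] pointing down, gripper open.
Joint ranges: [-2.62, 2.62], [-0.44, 2.09], [-1.27, 1.32], [0.08, 2.57], [-1.32, 4.46], [0.12, 2], [-2.74, 2.74]. Speed limits (rad/s): [2.22, 2.22, 3.01, 3.01, 3.14, 3.14, 3.14].

## Interface

Orientations are given as [roll, pitch, yaw] about the fixed x, y, z axes, in that order (R = Rz(yaw) Ry(pitch) Rx(roll)).
In Python, from plant import * gives the robot as it stands.
- The arm moves only by the tool drive_tool, never from a script. Its argument "commands" is a list of rows, each a list of 2 entries, a list of its own where there are three numbers: the shift along the tool's x, y, z in units of 300 mm (1.0 is 300 mm), then the turn about the tool's z in units of 45 degrees (1.0 is 45 degrees). A call has 1 to 8 rows; each row is the pose to reach, as a shift and turn from the pose commanded when the call began, along the tool's axes at that moment; what a row does not reach only later rows make up. A row lasts 1/10 s, in which the tool goes at most 50 mm and 8.59 degrees, less where a joint would pass 70% of its speed; a pose out of reach is approached as far as the arm can. A call with a number of a shift or a turn outside -1 to 1 is refused whole. A call with a gripper value outside its range is refused whole. "fingers" is the opening, from -1 (shut) to 1 (fully open), set as the call begins (left out, the last holds). The fingers move at their own pace and stop on an object; "force" is the grip in N (left out, the last holds). Time passes only in rows, so rows that repeat a pose let the fingers close. It gives the time, the measured TCP pose, the force, the opening and the grip force at its end, in the units of the state.
- read_state(): the state, without advancing time (a new reading comes with each control period).
- read_camera(name): name is "scene" or "top"; returns the picture (384x512x3 uint8, red, green, blue); there is no depth.
- calibration(name): a dict with "fx", "fy", "cx", "cy" (pixels), "cam_to_world" (4x4, takes a point from camera to world coordinates). Camera axes: x right, y down, z forward; pixel columns grow to the right and rows downward; lengths in mm; the calibration is good to about 2 mm. A picture is of the moment at which its call begins. calibration takes no time and is no camera call.
- job_done(): hands the job in; it is judged then, once.
The state is a dict: "time": time; "q": joint angles; "qd": joint speeds; "tau": joint torques, N m; "eef_pos": TCP position; "tool_rot": TCP orientation; "force": force on the tool from outside, world axes, zero at the start; "torque": the same for the moment, N m; "width": finger opening in mm; "grasp_force": force on a finger pad.
Only numpy, scipy, OpenCV 4.12 (cv2) and the standard library are available. Lean on these libraries where they do the work, as an engineer would, in place of code of your own. Each camera call takes 0.05 s, during which the arm holds its last target. There are 200 camera calls.

## Working session

There is one attempt and no reset: what is moved stays moved. The work goes in short steps, Python scripts to look and compute and a tool call to move; the robot and the scene stay as the last step left them, time stands still between calls to the robot, and variables do not carry over. Pictures are saved under pics/ and viewed, at most 10 in all, crops included, and the job is handed in when it is done.

Besides the shell and the picture viewer there is one more tool, called after "Emit:" in YAML: its name, and indented under it one key for each argument. drive_tool: Moves the arm, as the interface text tells. Its arguments: {"type":"object","properties":{"commands":{"type":"array","items":{"type":"array"}},"fingers":{"type":"number"},"force":{"type":"number"}},"required":["commands"]}

```bash
ls; mkdir -p pics
python3 - <<'E'
from plant import *
import cv2
s=read_state();print({k:s[k] for k in('time','eef_pos','tool_rot','force','width','q')})
for n in('scene','top'):
    im=read_camera(n);cv2.imwrite(f'pics/{n}0.png',im[:,:,::-1])
    c=calibration(n);print(n,c)
a=[cv2.imread(f'pics/{n}0.png') for n in('scene','top')]
for n,i in zip(('scene','top'),a): cv2.imwrite(f'pics/{n}0b.png',cv2.resize(i,(800,600),interpolation=cv2.INTER_CUBIC))
E
```

```text
pics
{'time': 0.0, 'eef_pos': array([ 273.69653049, -561.34388404,  233.96839397]), 'tool_rot': array([-3.14006595e+00,  1.77056812e-04,  4.53708913e-01]), 'force': array([-0.01621739, -0.37688505, -1.24965745]), 'width': 91.72786523117952, 'q': array([ 1.01442992,  0.43519922,  0.02497117,  1.57407466, -0.0115574 ,
        1.13399962, -0.07510774])}
scene {'fx': 381.5116393746918, 'fy': 381.5116393746918, 'cx': 256.6630915192195, 'cy': 185.78592496539227, 'cam_to_world': array([[-7.13717264e-01, -5.10763497e-01,  4.79299820e-01,
         3.70342913e+01],
       [-7.00432010e-01,  5.18853140e-01, -4.90088174e-01,
         5.67418516e+02],
       [ 1.63293282e-03, -6.85501327e-01, -7.28069547e-01,
         9.01274504e+02],
       [ 0.00000000e+00,  0.00000000e+00,  0.00000000e+00,
         1.00000000e+00]])}
top {'fx': 393.5964918488118, 'fy': 393.5964918488118, 'cx': 258.7136790512156, 'cy': 186.99064674187497, 'cam_to_world': array([[-2.58252567e-03, -9.96837201e-01,  7.94287434e-02,
         4.92782413e+02],
       [-9.99996665e-01,  2.57400079e-03, -2.09714000e-04,
         3.26947477e+01],
       [ 4.60106929e-06, -7.94290201e-02, -9.96840524e-01,
         1.21832995e+03],
       [ 0.00000000e+00,  0.00000000e+00,  0.00000000e+00,
         1.00000000e+00]])}
```

View pics/top0b.png

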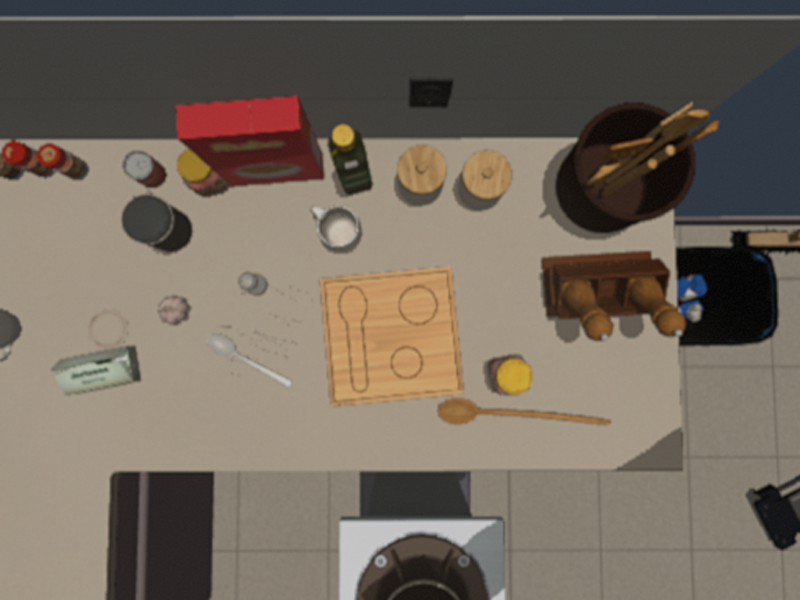

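View pics/scene0b.png

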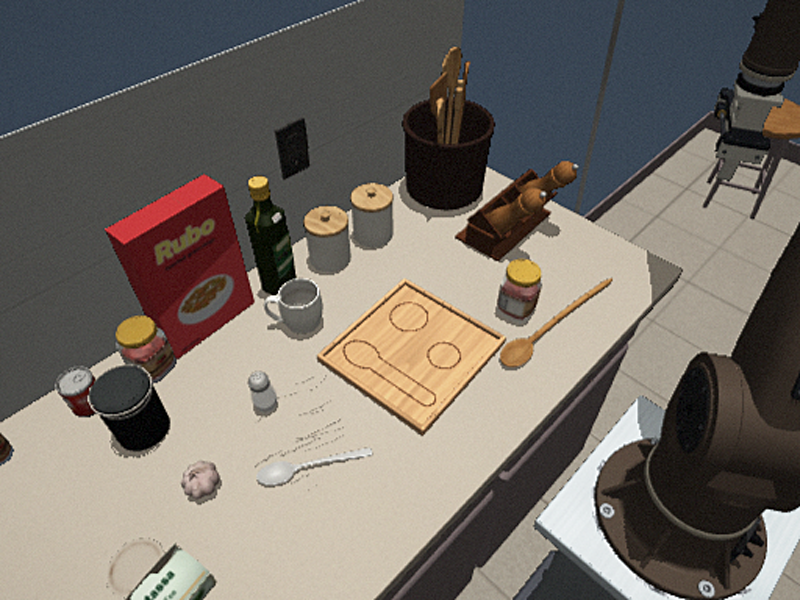

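The top view shows the tray at about (392,336), the salt at (252,283), the spoon from (218,345) to (290,384), and the rack mills' heads at (597,325) and (670,320). The jar is at (512,376), and the scene view agrees. I'll enlarge these areas for precise readings.

```bash
cat > h.py <<'E'
import numpy as np, cv2
from plant import *
def ray(n,u,v,z):
    c=calibration(n);T=np.array(c['cam_to_world']);d=T[:3,:3]@np.array([(u-c['cx'])/c['fx'],(v-c['cy'])/c['fy'],1]);o=T[:3,3]
    return o+d*(z-o[2])/d[2]
def proj(n,p):
    c=calibration(n);T=np.array(c['cam_to_world']);q=T[:3,:3].T@(np.asarray(p,float)-T[:3,3])
    return np.array([c['fx']*q[0]/q[2]+c['cx'],c['fy']*q[1]/q[2]+c['cy']])
def crop(im,x,y,w,h,s): # ticks each 10 px
    o=cv2.resize(im[y:y+h,x:x+w],None,fx=s,fy=s,interpolation=cv2.INTER_CUBIC)
    for X in range(-(-x//10)*10,x+w,10):
        cv2.line(o,(int((X-x+.5)*s),0),(int((X-x+.5)*s),6),(0,0,255),1);cv2.putText(o,str(X),(int((X-x)*s),16),0,.35,(255,0,0),1)
    for Y in range(-(-y//10)*10,y+h,10):
        cv2.line(o,(0,int((Y-y+.5)*s)),(6,int((Y-y+.5)*s)),(0,0,255),1);cv2.putText(o,str(Y),(8,int((Y-y+.5)*s)+4),0,.35,(255,0,0),1)
    return o
E
python3 - <<'E'
from h import *
t=cv2.imread('pics/top0.png');s=cv2.imread('pics/scene0.png')
cv2.imwrite('pics/c1.png',crop(t,198,166,104,100,6))
a=np.hstack([crop(t,125,165,66,84,6)[:, :396],np.zeros((504,4,3),np.uint8),np.full((504,400,3),0,np.uint8)])
r=crop(t,340,155,100,66,4);r2=crop(s,285,95,100,60,4)
a[:264,400:800]=r;a[264:504,400:800]=r2
cv2.imwrite('pics/c2.png',a)
E
```

```text
(no output)
```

View pics/c1.png

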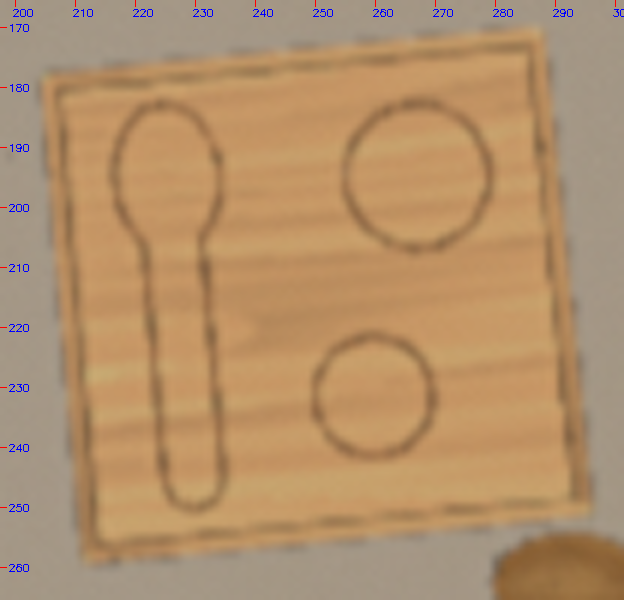

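View pics/c2.png

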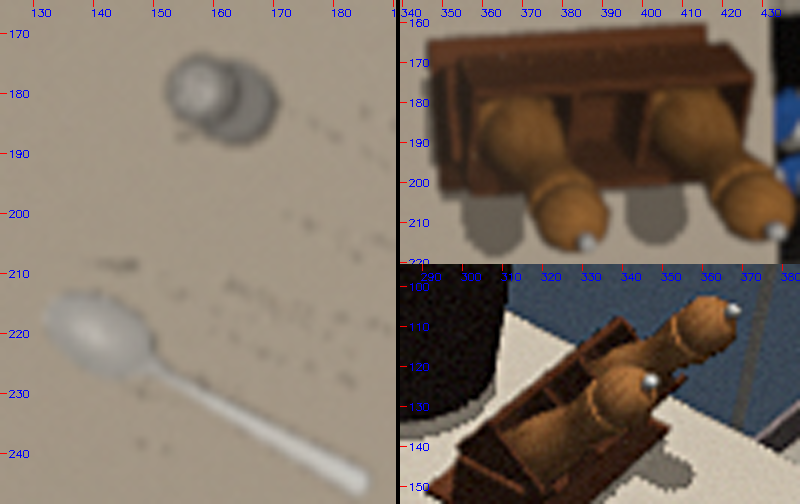

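```bash
cat >> h.py <<'E'
def tri(uvT,uvS):
    A=np.zeros((3,3));b=np.zeros(3)
    for n,(u,v) in (('top',uvT),('scene',uvS)):
        c=calibration(n);T=np.array(c['cam_to_world']);d=T[:3,:3]@np.array([(u-c['cx'])/c['fx'],(v-c['cy'])/c['fy'],1]);d/=np.linalg.norm(d)
        M=np.eye(3)-np.outer(d,d);A+=M;b+=M@T[:3,3]
    p=np.linalg.solve(A,b);return p.round(1),(proj('top',p)-uvT).round(1),(proj('scene',p)-uvS).round(1)
E
python3 - <<'E'
from h import *
np.set_printoptions(suppress=True,precision=1)
c1=lambda x,y:(198+x/6-.5,166+y/6-.5)
print('mill spot',ray('top',*c1(418,174),8)[:2],'salt spot',ray('top',*c1(374,396),8)[:2])
a,b,c=[ray('top',*c1(*p),8)[:2] for p in((163,100),(195,511),(167,172))]
print('spoon outline ends',a,b,np.linalg.norm(a-b),'mid',(a+b)/2,'bowl',c)
C=np.array([ray('top',*c1(*p),18)[:2] for p in((43,75),(540,28),(590,515),(88,562))]);print('tray corners',C,C.mean(0),[np.linalg.norm(C[i]-C[i-1]) for i in range(4)])
d=(C[0]+C[1]-C[2]-C[3]);th=np.arctan2(d[1],d[0]);print('tray yaw',th,'from spoon',np.arctan2(*(a-b)[::-1]))
print('scene circles: ',ray('scene',408/1.5625-.5,317/1.5625-.5,8)[:2],ray('scene',444/1.5625-.5,355/1.5625-.5,8)[:2])
l=lambda x,y:(125+x/6-.5,165+y/6-.5)
print('salt top@90',ray('top',*l(202,90),90)[:2],'scene cap@88',ray('scene',260/1.5625-.5,376/1.5625-.5,88)[:2])
e,f,g=ray('top',*l(357,483),6)[:2],ray('top',*l(45,305),8)[:2],ray('top',*l(99,333),8)[:2]
print('spoon handle end',e,'tip',f,'bowl',g,np.linalg.norm(e-f),'mid',(e+f)/2,'yaw',np.arctan2(*(f-e)[::-1]),np.arctan2(*(g-e)[::-1]))
print('scene spoon: handle, tip',ray('scene',371/1.5625-.5,452/1.5625-.5,6)[:2],ray('scene',257/1.5625-.5,480/1.5625-.5,6)[:2])
k=lambda x,y:(340+(x-400)/4-.5,155+y/4-.5); ks=lambda x,y:(285+(x-400)/4-.5,95+(y-264)/4-.5)
print('knob L',tri(k(587,242),ks(651,380)));print('knob R',tri(k(776,231),ks(733,310)))
print('jar lid',ray('top',512/1.5625,376/1.5625,110)[:2])
E
```

```text
mill spot [566.    6.5] salt spot [452.7  29.4]
spoon outline ends [604.4 137.5] [394.9 120.4] 210.23012550299555 mid [499.7 129. ] bowl [567.3 135.3]
tray corners [[616.5 198. ]
 [640.  -56.1]
 [393.2 -79.2]
 [370.5 173.4]] [505.  59.] [np.float64(247.25884222587538), np.float64(255.1623998050675), np.float64(247.87741255051324), np.float64(253.5326668938706)]
tray yaw 0.09660415662738751 from spoon 0.08162572090113542
scene circles:  [567.1   7.8] [453.9  28. ]
salt top@90 [605.1 322. ] scene cap@88 [604.4 321.8]
spoon handle end [412.2 261.1] tip [503.  421.3] bowl [488.7 393.4] 184.16681296323023 mid [457.6 341.2] yaw 1.0554107986856547 1.0470300353964135
scene spoon: handle, tip [407.9 259.8] [501.7 420.2]
knob L (array([ 500.3, -304.4,  176.5]), array([0.1, 0.2]), array([-0.2,  0. ]))
knob R (array([ 507.5, -429.9,  175.1]), array([0.1, 0.1]), array([-0.1,  0. ]))
jar lid [ 430.2 -159.9]
```

Positions check out: the knobs are 125.7 mm apart against 125 given, and the spoon outline and the shaker agree across both cameras. I'm heading to the salt first.

Emit:
drive_tool:
  commands:
    - [[0.76,-0.72,0],0]
    - [[0.76,-0.72,0],0]
    - [[0.76,-0.72,0],0]
    - [[0.76,-0.72,0],0]
    - [[0.76,-0.72,0],0]
    - [[0.76,-0.72,0],0]
    - [[0.76,-0.72,0],0]
  fingers: 1

```text
time: 0.8
eef_pos: [385.9, -262.2, 234.7]
tool_rot: [-3.14, -0.001, 0.46]
force: [0.5, -0.3, 0.4]
width: 91.4
grasp_force: 0.0
```

Emit:
drive_tool:
  commands:
    - [[0.76,-0.72,0],0]
    - [[0.76,-0.72,0],0]
    - [[0.76,-0.72,0],0]
    - [[0.76,-0.72,0],0]
    - [[0.76,-0.72,0],0]
    - [[0.76,-0.72,0],0]
    - [[0.76,-0.72,0],0]

```text
time: 1.5
eef_pos: [495.4, 32.4, 234.8]
tool_rot: [-3.14, -0.002, 0.46]
force: [-0.4, -0.2, 0.4]
width: 91.6
grasp_force: 0.0
```

Emit:
drive_tool:
  commands:
    - [[0.76,-0.72,0.2],0]
    - [[0.76,-0.72,0.2],0]
    - [[0.76,-0.72,0.2],0]
    - [[0.76,-0.72,0.2],0]
    - [[0.76,-0.72,0.2],0]
    - [[0.76,-0.72,0.2],0]
    - [[0.76,-0.72,0.2],0]
    - [[0.76,-0.72,0.2],0]

```text
time: 2.3
eef_pos: [603.8, 323.8, 172.7]
tool_rot: [-3.14, 0.002, 0.458]
force: [0.2, -0.4, 0.4]
width: 91.9
grasp_force: 0.0
```

Emit:
drive_tool:
  commands:
    - [[0,0.007,0.2],0]
    - [[0,0.007,0.36],0]
    - [[0,0.007,0.43],0]
    - [[0,0.007,0.43],0]

```text
time: 2.7
eef_pos: [603.1, 314.5, 41.0]
tool_rot: [3.14, 0.009, 0.452]
force: [0.2, -0.5, -0.8]
width: 91.7
grasp_force: 0.0
```

Emit:
drive_tool:
  commands:
    - [[0,0,0],0]
    - [[0,0,0],0]
    - [[0,0,0],0]
    - [[0,0,0],0]
    - [[0,0,0],0]
    - [[0,0,0],0]
    - [[0,0,0],0]
  fingers: -0.2
  force: 12

```text
time: 3.4
eef_pos: [605.6, 319.2, 46.1]
tool_rot: [-3.141, -0.001, 0.454]
force: [-0.7, 2.1, 1.6]
width: 40.3
grasp_force: 1.2
```

Emit:
drive_tool:
  commands:
    - [[0,0,0],0]
    - [[0,0,0],0]
    - [[0,0,0],0]
  fingers: -0.4
  force: 15

```text
time: 3.7
eef_pos: [605.6, 319.3, 46.0]
tool_rot: [-3.141, -0.001, 0.454]
force: [-0.0, 1.5, 3.2]
width: 39.0
grasp_force: 15.1
```

Emit:
drive_tool:
  commands:
    - [[0,0,-0.1],0]
    - [[0,0,-0.2],0]
    - [[0,0,-0.2],0]
    - [[0,0,-0.2],0]

```text
time: 4.1
eef_pos: [606.0, 318.0, 105.9]
tool_rot: [3.141, -0.0, 0.453]
force: [0.1, -0.5, -0.8]
width: 38.9
grasp_force: 14.7
```

Emit:
drive_tool:
  commands:
    - [[-0.15,0.11,0],0]
    - [[-0.881,0.642,0],0]
    - [[-0.881,0.642,0],0]
    - [[-0.881,0.642,0],0]
    - [[-0.881,0.642,0],0]
    - [[-0.881,0.642,0],0]
    - [[-0.881,0.642,0],0]
    - [[-0.881,0.642,0],0]

```text
time: 4.9
eef_pos: [449.0, 24.7, 104.3]
tool_rot: [3.141, 0.006, 0.448]
force: [0.4, -0.7, -0.7]
width: 39.1
grasp_force: 14.7
```

Emit:
drive_tool:
  commands:
    - [[0,0,0],0]
    - [[0,0,0.06],0]
    - [[0,0,0.12],0]
    - [[0,0,0.15],0]
    - [[0,0,0.15],0]
    - [[0,0,0.15],0]

```text
time: 5.5
eef_pos: [452.8, 30.4, 60.8]
tool_rot: [-3.141, 0.0, 0.455]
force: [0.5, -0.0, -0.7]
width: 38.8
grasp_force: 14.7
```

Emit:
drive_tool:
  commands:
    - [[0,0,0.008],0]
    - [[0,0,0.014],0]
    - [[0,0,0.018],0]
    - [[0,0,0.021],0]
    - [[0,0,0.021],0]

```text
time: 6.0
eef_pos: [452.5, 29.6, 54.4]
tool_rot: [3.142, 0.0, 0.454]
force: [0.3, 0.5, -0.7]
width: 38.8
grasp_force: 14.7
```

Emit:
drive_tool:
  commands:
    - [[0,0,0.003],0]
    - [[0,0,0.005],0]
    - [[0,0,0.005],0]

```text
time: 6.3
eef_pos: [453.1, 29.9, 53.7]
tool_rot: [3.141, -0.001, 0.454]
force: [-2.9, -0.4, 11.2]
width: 38.8
grasp_force: 15.6
```

Emit:
drive_tool:
  commands:
    - [[0,0,-0.003],0]
    - [[0,0,-0.003],0]

```text
time: 6.5
eef_pos: [452.6, 29.6, 53.9]
tool_rot: [3.141, -0.0, 0.454]
force: [-0.4, -1.0, 0.2]
width: 38.9
grasp_force: 14.8
```

Emit:
drive_tool:
  commands:
    - [[0,0,0],0]
    - [[0,0,0],0]
    - [[0,0,0],0]
    - [[0,0,0],0]
    - [[0,0,0],0]
  fingers: 1

```text
time: 7.0
eef_pos: [452.5, 29.6, 53.8]
tool_rot: [3.142, 0.0, 0.454]
force: [0.1, -0.7, -0.4]
width: 74.6
grasp_force: 0.0
```

Emit:
drive_tool:
  commands:
    - [[0,0,-0.15],0]
    - [[0,0,-0.3],0]
    - [[0,0,-0.3],0]
    - [[0,0,-0.3],0]

```text
time: 7.4
eef_pos: [453.2, 29.5, 144.7]
tool_rot: [3.14, -0.002, 0.453]
force: [-0.1, -1.0, 0.1]
width: 91.4
grasp_force: 0.0
```

Emit:
drive_tool:
  commands:
    - [[0.464,-0.925,0.1],-0.76]
    - [[0.464,-0.925,0.1],-0.76]
    - [[0.464,-0.925,0.1],-0.76]
    - [[0.464,-0.925,0.1],-0.76]
    - [[0.464,-0.925,0.1],-0.76]
    - [[0.464,-0.925,0.1],-0.76]
    - [[0.464,-0.925,0.1],-0.76]
    - [[0.464,-0.925,0.1],-0.76]
  fingers: 0

```text
time: 8.2
eef_pos: [454.2, 342.2, 112.0]
tool_rot: [-3.139, 0.002, 1.055]
force: [-0.0, -1.1, 0.2]
width: 46.4
grasp_force: 0.0
```

Emit:
drive_tool:
  commands:
    - [[0,0,0.1],0]
    - [[0,0,0.2],0]
    - [[0,0,0.27],0]
    - [[0,0,0.27],0]
    - [[0,0,0.27],0]

```text
time: 8.7
eef_pos: [456.0, 338.5, 32.6]
tool_rot: [-3.141, 0.002, 1.049]
force: [-0.1, 0.3, 0.7]
width: 45.9
grasp_force: 0.0
```

Run:
```python
from h import *
t=read_camera('top')[:,:,::-1];s=read_camera('scene')[:,:,::-1]
a=np.zeros((600,800,3),np.uint8)
a[:600,:400]=crop(t.copy(),115,160,80,120,5)
a[:300,400:800]=crop(s.copy(),150,240,100,75,4);a[300:600,400:800]=crop(s.copy(),200,170,100,75,4)
cv2.imwrite('pics/c3.png',a);st=read_state();print(st['eef_pos'],st['tool_rot'],st['time'])
```

```text
[456.6842075  339.82118202  33.8716486 ] [ 3.14088904e+00 -1.00465961e-03  1.04986754e+00] 8.8
```

View pics/c3.png

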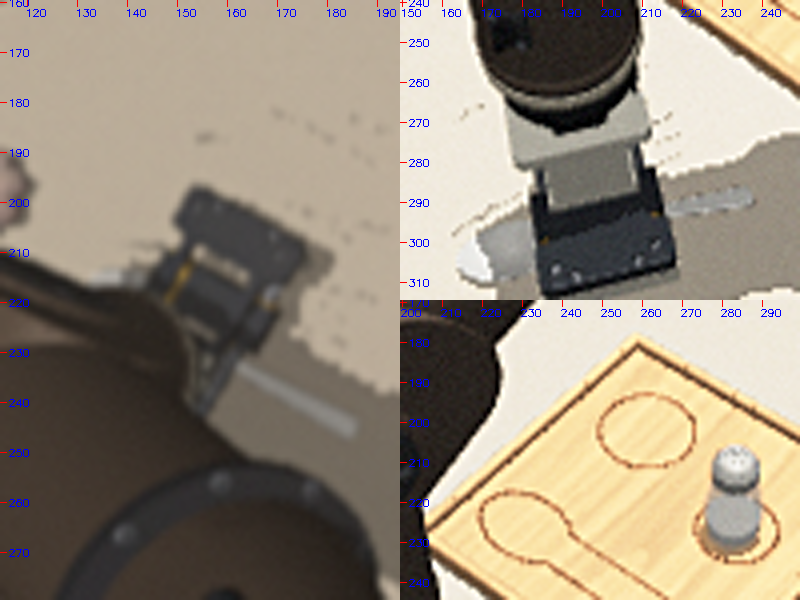

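The salt stands upright inside its circle (base at about (283,228) in the scene view, with the ring around it). The fingers straddle the spoon. Now the descent and grip.

Emit:
drive_tool:
  commands:
    - [[0,0,0.05],0]
    - [[0,0,0.075],0]
    - [[0,0,0.075],0]
    - [[0,0,0.075],0]

```text
time: 9.2
eef_pos: [455.8, 340.0, 10.1]
tool_rot: [-3.141, 0.001, 1.051]
force: [0.6, -0.0, -0.3]
width: 46.0
grasp_force: 0.0
```

Emit:
drive_tool:
  commands:
    - [[0,0,0],0]
    - [[0,0,0],0]
    - [[0,0,0],0]
    - [[0,0,0],0]
    - [[0,0,0],0]
    - [[0,0,0],0]
    - [[0,0,0],0]
  fingers: -1
  force: 20

```text
time: 9.9
eef_pos: [456.3, 340.2, 10.6]
tool_rot: [3.141, -0.001, 1.051]
force: [-0.0, 0.5, 2.0]
width: 27.7
grasp_force: 19.9
```

Emit:
drive_tool:
  commands:
    - [[0,0,-0.1],0]
    - [[0,0,-0.25],0]
    - [[0,0,-0.25],0]
    - [[0,0,-0.25],0]

```text
time: 10.3
eef_pos: [456.4, 340.2, 86.0]
tool_rot: [3.141, -0.001, 1.05]
force: [0.1, 0.9, -1.3]
width: 27.2
grasp_force: 19.9
```

Run:
```python
from h import *
t=read_camera('top')[:,:,::-1];s=read_camera('scene')[:,:,::-1]
a=np.zeros((500,800,3),np.uint8)
a[:,:400]=crop(t.copy(),115,170,80,100,5)
a[:,400:800]=crop(s.copy(),145,200,80,100,5)
cv2.imwrite('pics/c4.png',a);st=read_state();print(st['eef_pos'],st['tool_rot'],st['time'],st['width'])
```

```text
[455.48125871 339.22754737  84.25101437] [-3.14121939e+00  1.84033106e-03  1.05047330e+00] 10.4 27.48105442529255
```

View pics/c4.png

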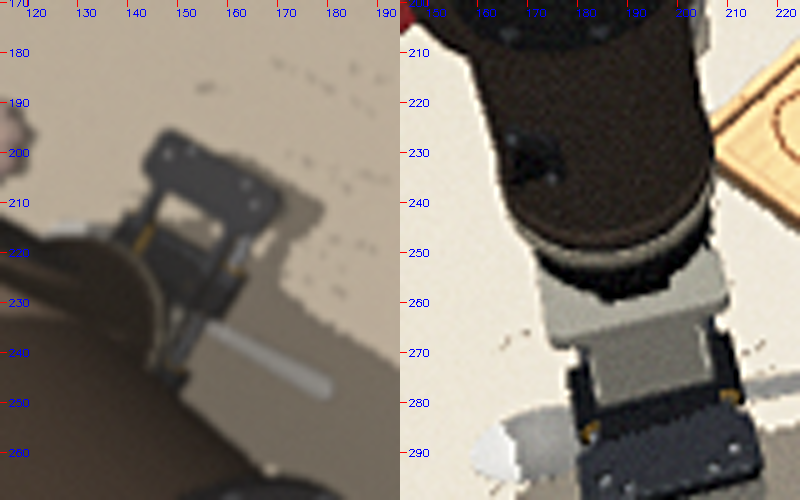

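Run:
```python
from h import *
np.set_printoptions(suppress=True,precision=2)
e=ray('top',115+331/5-.5,170+391/5-.5,80)[:2];n=ray('top',115+222/5-.5,170+334/5-.5,80)[:2]
d=e-n;print('handle end',e,'yaw',np.arctan2(-d[1],-d[0]),'centre',e-94*d/np.linalg.norm(d))
p,y=read_state()['eef_pos'],read_state()['tool_rot'][2]
t=np.array([500,129]);D=t-p[:2];print('cmd',(D[0]*np.cos(y)+D[1]*np.sin(y))/300,(D[0]*np.sin(y)-D[1]*np.cos(y))/300,-(0.088-y)/(np.pi/4))
```

```text
handle end [409.51 256.5 ] yaw 1.0934043537061255 centre [452.7  339.99]
cmd -0.5342426303984276 0.4771462979362256 1.2254590723137933
```

Emit:
drive_tool:
  commands:
    - [[-0.1,0.1,0],0.2]
    - [[-0.519,0.486,0],1]
    - [[-0.519,0.486,0],1]
    - [[-0.519,0.486,0],1]
    - [[-0.519,0.486,0],1]
    - [[-0.519,0.486,0],1]
    - [[-0.519,0.486,0],1]
    - [[-0.519,0.486,0],1]

```text
time: 11.2
eef_pos: [504.4, 134.0, 84.7]
tool_rot: [-3.141, 0.001, 0.27]
force: [-0.2, 0.7, -1.4]
width: 27.1
grasp_force: 19.9
```

Emit:
drive_tool:
  commands:
    - [[0,0,0],0.225]
    - [[0,0,0],0.225]
    - [[0,0,0],0.225]
    - [[0,0,0],0.225]

```text
time: 11.6
eef_pos: [504.9, 133.2, 85.2]
tool_rot: [-3.142, 0.0, 0.093]
force: [-0.1, 0.3, -0.6]
width: 27.4
grasp_force: 19.9
```

Emit:
drive_tool:
  commands:
    - [[0,0,0.07],0]
    - [[0,0,0.12],0]
    - [[0,0,0.16],0]
    - [[0,0,0.18],0]
    - [[0,0,0.18],0]
    - [[0,0,0.18],0]

```text
time: 12.2
eef_pos: [505.4, 132.6, 31.6]
tool_rot: [-3.142, -0.0, 0.089]
force: [0.2, -0.1, -0.3]
width: 27.3
grasp_force: 19.9
```

Run:
```python
from h import *
t=read_camera('top')[:,:,::-1];s=read_camera('scene')[:,:,::-1]
a=np.zeros((500,800,3),np.uint8)
a[:,:400]=crop(t.copy(),198,166,80,100,5)
a[:,400:800]=crop(s.copy(),205,165,80,100,5)
cv2.imwrite('pics/c5.png',a);st=read_state();print(st['eef_pos'],st['tool_rot'],st['time'],st['force'])
```

```text
[505.58183232 132.66199954  31.92379915] [-3.14140018e+00 -1.02865181e-03  8.87284500e-02] 12.3 [ 0.52820335 -0.18078729 -0.31220068]
```

View pics/c5.png

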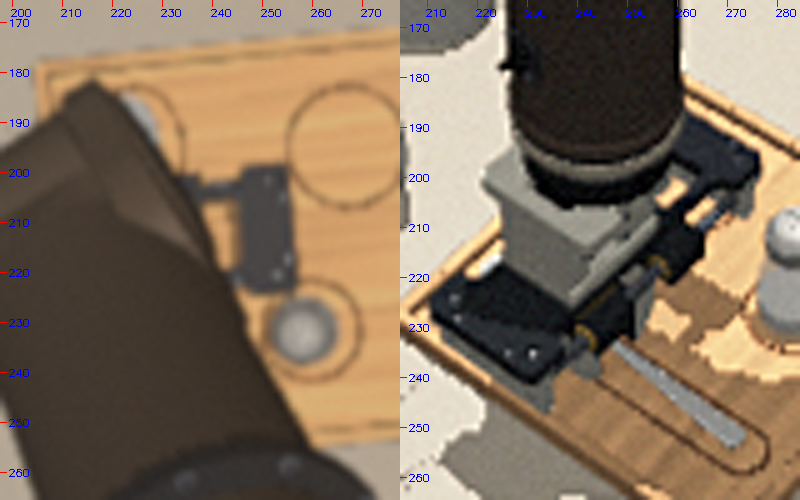

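The spoon handle lies along the outline (end at about (272,252) in the scene view), and the gripper body clears the shaker by a few mm. Lowering slowly.

Emit:
drive_tool:
  commands:
    - [[0,0,0.015],0]
    - [[0,0,0.028],0]
    - [[0,0,0.038],0]
    - [[0,0,0.041],0]
    - [[0,0,0.041],0]

```text
time: 12.8
eef_pos: [505.0, 132.5, 18.8]
tool_rot: [3.141, 0.0, 0.089]
force: [0.5, 0.9, -0.9]
width: 27.4
grasp_force: 19.9
```

Emit:
drive_tool:
  commands:
    - [[0,0,0.004],0]
    - [[0,0,0.004],0]
    - [[0,0,0.004],0]

```text
time: 13.1
eef_pos: [505.2, 132.5, 18.4]
tool_rot: [3.141, -0.0, 0.089]
force: [-1.6, -0.9, 7.5]
width: 27.4
grasp_force: 20.0
```

Emit:
drive_tool:
  commands:
    - [[0,0,-0.003],0]
    - [[0,0,-0.003],0]
    - [[0,0,-0.003],0]
    - [[0,0,-0.003],0]
    - [[0,0,-0.003],0]
  fingers: 0.1

```text
time: 13.6
eef_pos: [505.1, 132.5, 18.6]
tool_rot: [3.142, 0.0, 0.088]
force: [0.7, -0.2, -0.8]
width: 50.5
grasp_force: 0.0
```

Emit:
drive_tool:
  commands:
    - [[0,0,-0.1],0]
    - [[0,0,-0.25],0]
    - [[0,0,-0.4],0]
    - [[0,0,-0.57],0]
    - [[0,0,-0.7],0]
    - [[0,0,-0.75],0]
    - [[0,0,-0.75],0]

```text
time: 14.3
eef_pos: [506.4, 133.0, 246.4]
tool_rot: [-3.141, -0.005, 0.088]
force: [0.5, 0.7, -1.0]
width: 50.0
grasp_force: 0.0
```

Emit:
drive_tool:
  commands:
    - [[-0.04,0.8,0],0.04]
    - [[-0.04,0.8,0],0.04]
    - [[-0.04,0.8,0],0.04]
    - [[-0.04,0.8,0],0.04]
    - [[-0.04,0.8,0],0.04]
    - [[-0.04,0.8,0],0.04]
  fingers: 1

```text
time: 14.9
eef_pos: [513.0, -114.8, 242.0]
tool_rot: [3.139, 0.003, 0.048]
force: [-0.1, 0.7, 0.3]
width: 90.4
grasp_force: 0.0
```

Run:
```python
from h import *
t=read_camera('top')[:,:,::-1];s=read_camera('scene')[:,:,::-1]
a=np.zeros((600,800,3),np.uint8)
a[:500,:400]=crop(t.copy(),198,166,80,100,5)
def ov(n,im,x,y,w,h,sc):
    o=crop(im,x,y,w,h,sc)
    for k in([500.3,-304.4,176.5],[507.5,-429.9,175.1]):
        u=np.array([-.601,-.034,.799])
        for L,col in((165,(255,255,0)),(128,(0,255,0)),(60,(0,0,255))):
            p=(proj(n,np.array(k)-(165-L)*u)-[x,y]+.5)*sc; cv2.circle(o,tuple(int(v) for v in p),3,col,-1)
    return o
a[:300,400:]=ov('top',cv2.imread('pics/top0.png'),345,160,100,75,4)
a[300:,400:]=ov('scene',cv2.imread('pics/scene0.png'),290,95,100,75,4)
cv2.imwrite('pics/c6.png',a);st=read_state();print(st['eef_pos'],st['tool_rot'],st['time'],st['force'])
```

```text
[ 513.57151254 -108.46798831  242.2572855 ] [-3.14104881e+00  2.32668164e-03  5.45662849e-02] 15.0 [-0.01734394  1.04806116  0.04331127]
```

View pics/c6.png

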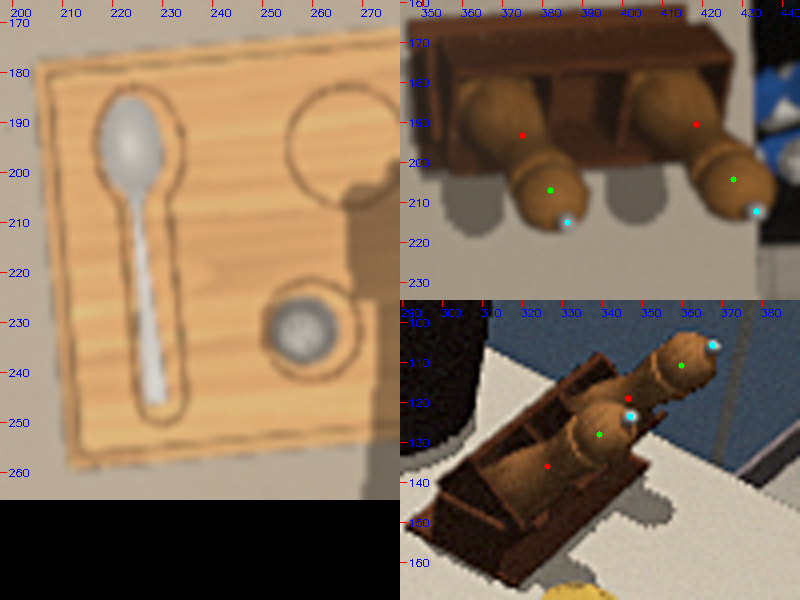

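Both settled on the tray: the spoon bowl is at (223,195), inside its outline, and the salt is at (257,231), inside its ring. The mill axis model overlays well on the pictures. I'm going to the +y mill.

Emit:
drive_tool:
  commands:
    - [[-0.01,0.652,0],0]
    - [[-0.01,0.652,0],0]
    - [[-0.01,0.652,0],0]
    - [[-0.01,0.652,0],0]
    - [[-0.01,0.652,0.14],0]
    - [[-0.01,0.652,0.14],0]
    - [[-0.01,0.652,0.14],0]

```text
time: 15.7
eef_pos: [522.7, -300.4, 201.0]
tool_rot: [-3.139, 0.002, 0.06]
force: [0.6, -0.3, 0.2]
width: 91.8
grasp_force: 0.0
```

Emit:
drive_tool:
  commands:
    - [[0,0,0.1],0]
    - [[0,0,0.18],0]
    - [[0,0,0.21],0]
    - [[0,0,0.21],0]
    - [[0,0,0.21],0]

```text
time: 16.2
eef_pos: [523.8, -302.6, 140.4]
tool_rot: [3.141, -0.002, 0.058]
force: [-0.4, -0.1, -0.3]
width: 92.0
grasp_force: 0.0
```

Emit:
drive_tool:
  commands:
    - [[0,0,0.01],0]
    - [[0,0,0.01],0]
    - [[0,0,0.01],0]
    - [[0,0,0.01],0]
    - [[0,0,0.01],0]
    - [[0,0,0.01],0]
    - [[0,0,0.01],0]
  fingers: -0.1
  force: 35

```text
time: 16.9
eef_pos: [522.6, -303.1, 135.8]
tool_rot: [3.142, -0.0, 0.057]
force: [0.4, 0.5, 0.6]
width: 47.0
grasp_force: 34.4
```

Emit:
drive_tool:
  commands:
    - [[0,0,0],0]
    - [[0,0,0],0]
    - [[0,0,0],0]

```text
time: 17.2
eef_pos: [522.5, -303.1, 135.8]
tool_rot: [3.142, -0.0, 0.057]
force: [-0.3, 0.1, 0.3]
width: 47.1
grasp_force: 34.4
```

Emit:
drive_tool:
  commands:
    - [[0.006,0,-0.006],0]
    - [[-0.005,0,-0.025],0]
    - [[-0.022,0,-0.047],0]
    - [[-0.022,0,-0.047],0]
    - [[-0.022,0,-0.047],0]
    - [[-0.022,0,-0.047],0]

```text
time: 17.8
eef_pos: [515.9, -303.5, 149.8]
tool_rot: [-3.142, 0.0, 0.057]
force: [0.0, 0.1, -5.4]
width: 46.9
grasp_force: 34.4
```

```bash
cat > w.py <<'E'
from h import *
np.set_printoptions(suppress=True,precision=2)
S=[]
for i in range(6):
    read_camera('top');s=read_state();S.append(np.r_[s['force'],s['torque'],s['tau']])
S=np.array(S);print(S.mean(0),S.std(0)[:6]);print(s['time'],s['eef_pos'],s['width'])
E
python3 w.py
```

```text
[  0.25  -0.18  -4.06   0.02   0.06  -0.     0.16 -69.21  -1.03 -29.31
  -0.04  -0.01   0.  ] [0.37 0.39 0.28 0.02 0.04 0.04]
18.1 [ 515.99 -303.36  149.69] 47.35365152192187
```

Emit:
drive_tool:
  commands:
    - [[0.012,0,0.02],0]
    - [[0.022,0,0.038],0]
    - [[0.022,0,0.045],0]
    - [[0.022,0,0.045],0]
    - [[0.022,0,0.045],0]

```text
time: 18.6
eef_pos: [522.9, -303.0, 136.3]
tool_rot: [3.142, -0.001, 0.057]
force: [1.0, 0.8, -3.4]
width: 46.9
grasp_force: 34.3
```

Emit:
drive_tool:
  commands:
    - [[0,0,0],0]
    - [[0,0,0],0]
    - [[0,0,0],0]
    - [[0,0,0],0]
  fingers: 1

```text
time: 19.0
eef_pos: [522.6, -303.3, 136.6]
tool_rot: [3.141, -0.0, 0.057]
force: [1.1, -0.0, 0.1]
width: 74.4
grasp_force: 0.0
```

Emit:
drive_tool:
  commands:
    - [[0,0,-0.1],0]
    - [[0,0,-0.25],0]
    - [[0,0,-0.25],0]
    - [[0,0,-0.25],0]

```text
time: 19.4
eef_pos: [523.2, -303.4, 212.6]
tool_rot: [3.14, -0.002, 0.057]
force: [-0.4, -0.5, 0.2]
width: 91.6
grasp_force: 0.0
```

Emit:
drive_tool:
  commands:
    - [[0,0.419,0],0]
    - [[0,0.419,0],0]
    - [[0,0.419,0],0]
    - [[0,0.419,0],0]
    - [[0,0.419,0.1],0]
    - [[0,0.419,0.1],0]

```text
time: 20.0
eef_pos: [527.6, -426.0, 176.5]
tool_rot: [-3.136, 0.006, 0.058]
force: [-1.3, 0.9, -0.5]
width: 91.5
grasp_force: 0.0
```

Emit:
drive_tool:
  commands:
    - [[0,0,0.07],0]
    - [[0,0,0.13],0]
    - [[0,0,0.155],0]
    - [[0,0,0.155],0]
    - [[0,0,0.155],0]

```text
time: 20.5
eef_pos: [530.2, -428.4, 135.7]
tool_rot: [3.141, -0.001, 0.057]
force: [0.3, 0.3, -0.2]
width: 91.8
grasp_force: 0.0
```

Emit:
drive_tool:
  commands:
    - [[0,0,0],0]
    - [[0,0,0],0]
    - [[0,0,0],0]
    - [[0,0,0],0]
    - [[0,0,0],0]
    - [[0,0,0],0]
    - [[0,0,0],0]
    - [[0,0,0],0]
  fingers: -0.1
  force: 35

```text
time: 21.3
eef_pos: [529.7, -428.6, 134.9]
tool_rot: [3.141, -0.0, 0.057]
force: [-0.7, 0.0, 1.2]
width: 47.1
grasp_force: 34.3
```

Emit:
drive_tool:
  commands:
    - [[0.006,0,-0.006],0]
    - [[-0.005,0,-0.025],0]
    - [[-0.022,0,-0.047],0]
    - [[-0.022,0,-0.047],0]
    - [[-0.022,0,-0.047],0]
    - [[-0.022,0,-0.047],0]

```text
time: 21.9
eef_pos: [523.1, -429.0, 148.9]
tool_rot: [3.141, -0.0, 0.057]
force: [-0.5, -0.1, -1.8]
width: 46.8
grasp_force: 34.3
```

```bash
python3 w.py
```

```text
[ -0.36   0.19  -2.15   0.02   0.07  -0.01   0.04 -77.99  -0.73 -30.42
  -0.08  -0.09   0.  ] [0.61 0.32 0.33 0.03 0.01 0.02]
22.2 [ 523.16 -428.89  148.76] 47.18426744862098
```

The +y mill weighs about 4.1 N and the -y mill about 2.15 N, so the +y one is fuller. Returning the light one home.

Emit:
drive_tool:
  commands:
    - [[0.012,0,0.02],0]
    - [[0.022,0,0.038],0]
    - [[0.022,0,0.046],0]
    - [[0.022,0,0.047],0]
    - [[0.022,0,0.047],0]

```text
time: 22.7
eef_pos: [529.8, -428.6, 134.9]
tool_rot: [3.142, -0.0, 0.057]
force: [-1.5, 0.6, 0.9]
width: 47.2
grasp_force: 34.4
```

Emit:
drive_tool:
  commands:
    - [[0,0,0],0]
    - [[0,0,0],0]
    - [[0,0,0],0]
    - [[0,0,0],0]
  fingers: 1

```text
time: 23.1
eef_pos: [529.8, -428.6, 134.8]
tool_rot: [3.142, -0.0, 0.057]
force: [0.2, -0.1, -1.1]
width: 74.3
grasp_force: 0.0
```

Emit:
drive_tool:
  commands:
    - [[0,0,-0.1],0]
    - [[0,0,-0.25],0]
    - [[0,0,-0.25],0]
    - [[0,-0.42,-0.25],0]
    - [[0,-0.42,-0.25],0]
    - [[0,-0.42,-0.25],0]
    - [[0,-0.42,-0.25],0]
    - [[0,-0.42,-0.25],0]

```text
time: 23.9
eef_pos: [522.8, -302.8, 210.2]
tool_rot: [3.141, -0.001, 0.058]
force: [0.1, 0.2, 0.2]
width: 91.9
grasp_force: 0.0
```

Emit:
drive_tool:
  commands:
    - [[0,0,0.1],0]
    - [[0,0,0.2],0]
    - [[0,0,0.248],0]
    - [[0,0,0.248],0]
    - [[0,0,0.248],0]

```text
time: 24.4
eef_pos: [522.9, -303.8, 136.0]
tool_rot: [3.141, -0.0, 0.056]
force: [-0.3, -0.1, 1.1]
width: 91.8
grasp_force: 0.0
```

Emit:
drive_tool:
  commands:
    - [[0,0,0],0]
    - [[0,0,0],0]
    - [[0,0,0],0]
    - [[0,0,0],0]
    - [[0,0,0],0]
    - [[0,0,0],0]
    - [[0,0,0],0]
    - [[0,0,0],0]
  fingers: -0.1
  force: 35

```text
time: 25.2
eef_pos: [522.6, -302.8, 135.5]
tool_rot: [3.142, -0.0, 0.057]
force: [0.7, 0.2, 2.1]
width: 46.9
grasp_force: 34.5
```

Emit:
drive_tool:
  commands:
    - [[0.006,0,-0.006],0]
    - [[-0.005,0,-0.025],0]
    - [[-0.022,0,-0.047],0]
    - [[-0.045,0,-0.081],0]
    - [[-0.068,0,-0.115],0]
    - [[-0.097,0,-0.156],0]
    - [[-0.126,0,-0.197],0]
    - [[-0.126,0,-0.2],0]

```text
time: 26.0
eef_pos: [484.1, -306.0, 197.8]
tool_rot: [3.14, -0.002, 0.056]
force: [0.6, -0.1, -4.8]
width: 46.7
grasp_force: 34.5
```

Emit:
drive_tool:
  commands:
    - [[0,0,-0.05],0]
    - [[0,0,-0.1],0]
    - [[0,0,-0.15],0]
    - [[0,0,-0.15],0]

```text
time: 26.4
eef_pos: [486.0, -305.4, 242.3]
tool_rot: [3.14, -0.003, 0.057]
force: [0.5, -0.3, -4.6]
width: 46.7
grasp_force: 34.5
```

Emit:
drive_tool:
  commands:
    - [[0.03,-0.08,0],0]
    - [[0.09,-0.22,0],0]
    - [[0.15,-0.38,0],0]
    - [[0.2,-0.54,0],0]
    - [[0.25,-0.7,0],0]
    - [[0.3,-0.82,0],0]
    - [[0.33,-0.9,0],0]
    - [[0.33,-0.9,0],0]

```text
time: 27.2
eef_pos: [568.8, -23.8, 239.4]
tool_rot: [-3.139, 0.0, 0.064]
force: [-0.4, 0.3, -4.4]
width: 46.7
grasp_force: 34.7
```

Emit:
drive_tool:
  commands:
    - [[0,-0.06,0.05],0]
    - [[0,-0.12,0.1],0]
    - [[0,-0.12,0.2],0]
    - [[0,-0.12,0.27],0]
    - [[0,-0.12,0.3],0]
    - [[0,-0.12,0.3],0]

```text
time: 27.8
eef_pos: [565.1, 5.5, 148.8]
tool_rot: [3.141, 0.003, 0.056]
force: [-0.2, -0.3, -4.5]
width: 47.2
grasp_force: 34.6
```

Emit:
drive_tool:
  commands:
    - [[0,0,0],0]
    - [[0,0,0],0]
    - [[0,0,0],0]
    - [[0,0,0],0]
  force: 14

```text
time: 28.2
eef_pos: [566.6, 6.2, 151.1]
tool_rot: [3.142, -0.001, 0.057]
force: [0.5, -0.0, -4.6]
width: 47.2
grasp_force: 14.0
```

Run:
```python
from h import *
t=read_camera('top')[:,:,::-1];s=read_camera('scene')[:,:,::-1]
a=np.zeros((600,800,3),np.uint8)
a[:400,:400]=crop(t.copy(),210,160,100,100,4)
a[:,400:800]=crop(s.copy(),220,100,100,150,4)
cv2.imwrite('pics/c7.png',a);st=read_state();print(st['eef_pos'],st['tool_rot'],st['time'],st['force'],st['torque'])
```

```text
[566.4136856    6.1725901  150.84575688] [ 3.14151583e+00 -7.98202691e-04  5.70055550e-02] 28.3 [ 0.5474418  -0.14407889 -4.69964589] [ 0.0184526   0.15907559 -0.0033091 ]
```

View pics/c7.png

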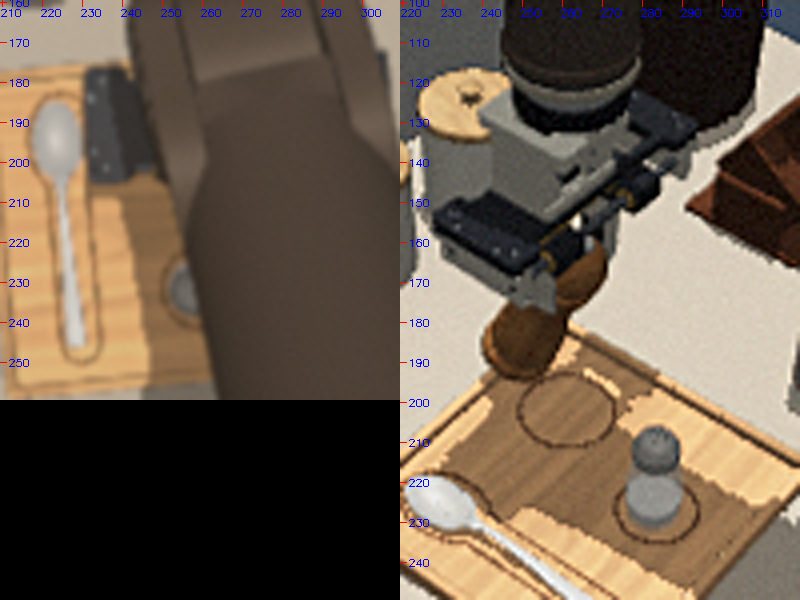

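The mill still leans in the grip (base at about (250,190), over the far side of the ring). The wrist moment about y reads about 0.16 Nm and serves as a tilt gauge. I'm easing the grip so it swings upright.

Emit:
drive_tool:
  commands:
    - [[0,0,0],0]
    - [[0,0,0],0]
    - [[0,0,0],0]
  force: 9

```text
time: 28.6
eef_pos: [566.1, 6.2, 150.4]
tool_rot: [3.142, 0.0, 0.057]
force: [-1.3, -0.3, -5.0]
width: 47.4
grasp_force: 9.0
```

```bash
python3 w.py
```

```text
[ -0.05   0.11  -4.71   0.04   0.08   0.01  -0.   -65.1   -2.7  -28.95
   0.    -0.13   0.  ] [0.44 0.4  0.28 0.04 0.06 0.02]
28.9 [566.21   6.22 150.41] 47.304468441077354
```

Emit:
drive_tool:
  commands:
    - [[0,0,0.02],0]
    - [[0,0,0.04],0]
    - [[0,0,0.045],0]
    - [[0,0,0.045],0]
  force: 6.5

```text
time: 29.3
eef_pos: [565.8, 6.2, 136.3]
tool_rot: [3.142, 0.001, 0.057]
force: [0.7, 0.1, -4.4]
width: 47.3
grasp_force: 6.5
```

```bash
python3 w.py
python3 - <<'E'
from h import *
s=read_camera('scene')[:,:,::-1]
cv2.imwrite('pics/c8.png',crop(s.copy(),220,120,80,110,5))
E
```

```text
[  0.33   0.2   -4.69   0.03   0.05   0.    -0.   -65.36  -2.72 -28.1
   0.    -0.11  -0.  ] [0.41 0.2  0.42 0.03 0.03 0.03]
29.6 [566.34   6.19 137.14] 47.26872629473615
```

View pics/c8.png

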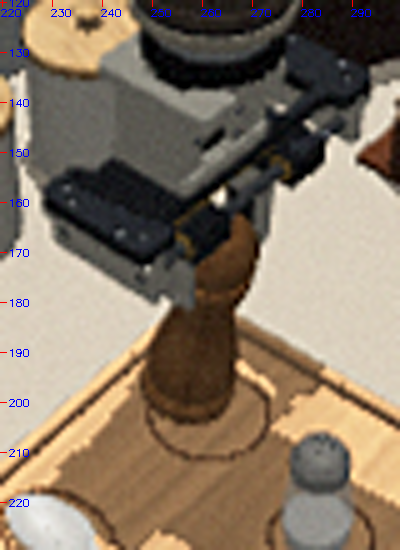

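Run:
```python
from h import *
g=np.array([566.3,6.2,148.])
for a in (0,5,10,15,20,25):
    r=np.radians(a);b=g+128*np.array([np.sin(r),np.sin(r)*.057,-np.cos(r)])
    lo=b+29*np.array([-np.cos(r),0,-np.sin(r)])
    sd=b+np.array([0,29,0]); sd2=b-np.array([0,29,0])
    print(a,[((proj('scene',p)-[220,120]+.5)*5).round(0) for p in (b,lo,sd,sd2)],lo[2].round(1))
print(((proj('scene',[566,6.5,8])-[220,120]+.5)*5).round(0))
```

```text
0 [array([208., 401.]), array([243., 426.]), array([175., 427.]), array([241., 376.])] 20.0
5 [array([195., 391.]), array([229., 419.]), array([161., 417.]), array([227., 366.])] 18.0
10 [array([181., 381.]), array([214., 411.]), array([148., 406.]), array([214., 356.])] 16.9
15 [array([168., 370.]), array([200., 401.]), array([135., 395.]), array([201., 345.])] 16.9
20 [array([155., 358.]), array([186., 391.]), array([122., 382.]), array([188., 333.])] 17.8
25 [array([143., 345.]), array([173., 380.]), array([109., 370.]), array([175., 321.])] 19.7
[208. 414.]
```

The mill hangs about 7° from upright (base at (257,200), just beyond the ring's centre). That is small enough for contact with the floor to square it up, so I'm lowering slowly.

Emit:
drive_tool:
  commands:
    - [[0,0,0.01],0]
    - [[0,0,0.02],0]
    - [[0,0,0.026],0]
    - [[0,0,0.026],0]

```text
time: 30.05
eef_pos: [567.7, 6.2, 130.1]
tool_rot: [3.141, -0.003, 0.057]
force: [0.4, -0.2, 4.1]
width: 47.3
grasp_force: 6.5
```

Emit:
drive_tool:
  commands:
    - [[0,0,0.003],0]
    - [[0,0,0.006],0]
    - [[0,0,0.008],0]
    - [[0,0,0.008],0]

```text
time: 30.45
eef_pos: [568.3, 6.2, 128.4]
tool_rot: [3.141, -0.005, 0.057]
force: [1.1, -1.6, 8.1]
width: 47.5
grasp_force: 6.6
```

Emit:
drive_tool:
  commands:
    - [[0,0,0.0],0]
    - [[0,0,0.0],0]
    - [[0,0,0],0]
    - [[0,0,0],0]
  force: 3

```text
time: 30.85
eef_pos: [566.5, 6.2, 126.9]
tool_rot: [3.141, -0.001, 0.057]
force: [1.1, -0.7, 4.3]
width: 48.2
grasp_force: 3.0
```

```bash
python3 w.py
python3 - <<'E'
from h import *
s=read_camera('scene')[:,:,::-1].astype(int)
np.savez('pics/f1.npz',s=s)
for v in range(192,208,2): print(v,' '.join('%3d/%3d'%(s[v,u,2],s[v,u,0]) for u in range(242,276,2)))
E
```

```text
[  0.63  -0.65   4.32  -0.18  -0.15  -0.    -0.47 -60.66  -2.97 -24.27
  -0.29   0.11   0.  ] [0.59 0.52 0.37 0.03 0.03 0.02]
31.15 [566.25   6.14 126.76] 47.818673936272965
192 240/165 255/155 107/ 49 237/129  77/ 27  78/ 34  74/ 31  71/ 20  63/ 23  61/ 22  62/ 19  63/ 24  54/ 18 255/142 140/ 72 141/ 75 150/ 76
194 254/152  92/ 41 238/127 168/ 86  57/ 21  73/ 22  77/ 27  74/ 25  68/ 25  73/ 26  70/ 25  63/ 26  51/ 11 190/103 240/133 153/ 76 149/ 76
196  75/ 35 243/134 205/108 104/ 41  60/ 21  70/ 26  73/ 24  72/ 30  62/ 19  71/ 29  69/ 30  72/ 30  74/ 32 124/ 64 146/ 68 255/159 242/134
198 249/149 246/149 164/ 85  72/ 33  91/ 29  63/ 23  71/ 25  65/ 25  60/ 20  74/ 30  64/ 24  62/ 20  69/ 25 148/ 80 150/ 80  96/ 44 255/151
200 240/136 205/109 142/ 73  92/ 42  88/ 26  82/ 28  60/ 24  59/ 22  57/ 24  64/ 27  56/ 22  73/ 31 108/ 52 157/ 84 147/ 77 136/ 72 145/ 72
202 198/104 140/ 71 142/ 75 152/ 82  50/ 13  90/ 36  95/ 35  85/ 29  86/ 32  88/ 32  86/ 34  64/ 23 151/ 79 141/ 76 141/ 71 159/ 81 143/ 71
204 144/ 74 138/ 75 141/ 72 157/ 86  81/ 39  75/ 27  63/ 24  58/ 16  75/ 32  67/ 23  52/ 14 142/ 76 142/ 75 140/ 73 155/ 82 163/ 88 133/ 65
206 136/ 72 139/ 71 150/ 79 143/ 70 106/ 52 161/ 84 141/ 75 142/ 75 105/ 55 137/ 72 158/ 87 141/ 73 140/ 73 156/ 84 160/ 84  99/ 45 170/ 89
```

Run:
```python
from h import *
s=np.load('pics/f1.npz')['s']
m=((s[:,:,2]<105)&(s[:,:,2]>45)&(s[:,:,0]<50)).astype(np.uint8)
m=cv2.morphologyEx(m,cv2.MORPH_OPEN,np.ones((3,3),np.uint8))
n,l,st,c=cv2.connectedComponentsWithStats(m);k=l[196,257]
for v in range(182,208,2):
    u=np.where(l[v]==k)[0];print(v,u.min() if len(u) else '',u.max() if len(u) else '')
print(st[k])
def sil(a,gz=137.5,gx=566.3,L=128):
    r=np.radians(a);ax=np.array([-np.sin(r),-np.sin(r)*.057,np.cos(r)]);ax/=np.linalg.norm(ax)
    g=np.array([gx,6.2,gz]);im=np.zeros((384,512),np.uint8)
    e1=np.cross(ax,[0,1,0]);e1/=np.linalg.norm(e1);e2=np.cross(ax,e1);P=[]
    for h in (0,60,118):
        for t in np.linspace(0,2*np.pi,40): P.append(proj('scene',g+(h-L)*ax+29*(np.cos(t)*e1+np.sin(t)*e2)))
    cv2.fillConvexPoly(im,cv2.convexHull(np.array(P).round().astype(np.int32)),1);return im
for a in(0,4,8,12):
    im=sil(a,gz=8+128*np.cos(np.radians(a))+29*np.sin(np.radians(a)));print(a,[(v,np.where(im[v])[0].min(),np.where(im[v])[0].max()) for v in range(182,208,4)  if im[v].any()],np.where(im.any(1))[0].max())
```

```text
182 259 266
184 254 265
186 252 265
188 251 265
190 251 266
192 250 266
194 249 266
196 248 266
198 248 266
200 248 265
202 249 265
204 252 263
206  
[248 166  23  40 463]
0 [(182, np.int64(251), np.int64(272)), (186, np.int64(251), np.int64(272)), (190, np.int64(252), np.int64(271)), (194, np.int64(252), np.int64(271)), (198, np.int64(252), np.int64(271)), (202, np.int64(252), np.int64(271)), (206, np.int64(253), np.int64(269))] 209
4 [(182, np.int64(250), np.int64(271)), (186, np.int64(250), np.int64(270)), (190, np.int64(250), np.int64(270)), (194, np.int64(250), np.int64(269)), (198, np.int64(250), np.int64(269)), (202, np.int64(250), np.int64(268)), (206, np.int64(253), np.int64(266))] 208
8 [(182, np.int64(250), np.int64(270)), (186, np.int64(249), np.int64(269)), (190, np.int64(249), np.int64(269)), (194, np.int64(248), np.int64(268)), (198, np.int64(248), np.int64(267)), (202, np.int64(249), np.int64(265)), (206, np.int64(254), np.int64(261))] 206
12 [(182, np.int64(248), np.int64(269)), (186, np.int64(247), np.int64(268)), (190, np.int64(246), np.int64(267)), (194, np.int64(245), np.int64(266)), (198, np.int64(245), np.int64(264)), (202, np.int64(249), np.int64(262))] 205
```

The floor contact jams: the mill is still about 8° off. I'll pivot it about its resting edge by moving the grip +x, then re-centre.

Emit:
drive_tool:
  commands:
    - [[0.01,0,0.0],0]
    - [[0.02,0,0.001],0]
    - [[0.03,0,0.002],0]
    - [[0.04,0,0.004],0]
    - [[0.05,0,0.005],0]
    - [[0.06,0,0.006],0]
    - [[0.06,0,0.006],0]
  force: 4

```text
time: 31.9
eef_pos: [584.3, 7.3, 124.6]
tool_rot: [-3.142, 0.0, 0.057]
force: [0.2, -1.4, 0.1]
width: 47.8
grasp_force: 4.0
```

```bash
cat > sil.py <<'E'
from h import *
def run(save):
    s=read_camera('scene')[:,:,::-1].astype(int);np.savez(save,s=s)
    m=((s[:,:,2]<105)&(s[:,:,2]>45)&(s[:,:,0]<50)).astype(np.uint8)
    m=cv2.morphologyEx(m,cv2.MORPH_OPEN,np.ones((3,3),np.uint8))
    n,l,st,c=cv2.connectedComponentsWithStats(m);k=l[196,257]
    print('obs',[(v,np.where(l[v]==k)[0].min(),np.where(l[v]==k)[0].max()) for v in range(184,210,2) if (l[v]==k).any()],st[k])
def sil(a,gx,gy,lift=0,L=128):
    r=np.radians(a);gz=lift+8+L*np.cos(r)+29*abs(np.sin(r))
    ax=np.array([-np.sin(r),-np.sin(r)*.057,np.cos(r)]);ax/=np.linalg.norm(ax)
    g=np.array([gx,gy,gz]);im=np.zeros((384,512),np.uint8)
    e1=np.cross(ax,[0,1,0]);e1/=np.linalg.norm(e1);e2=np.cross(ax,e1)
    P=[proj('scene',g+(h-L)*ax+29*(np.cos(t)*e1+np.sin(t)*e2)) for h in(0,60,118) for t in np.linspace(0,2*np.pi,40)]
    cv2.fillConvexPoly(im,cv2.convexHull(np.array(P).round().astype(np.int32)),1)
    print(a,[(v,int(np.where(im[v])[0].min()),int(np.where(im[v])[0].max())) for v in range(184,210,4) if im[v].any()],np.where(im.any(1))[0].max())
E
python3 w.py
python3 - <<'E'
from sil import *
run('pics/f2.npz');x,y,z=read_state()['eef_pos']
for a in(-4,0,4,8): sil(a,x,y)
E
```

```text
[  0.35  -0.42  -0.47   0.07  -0.13   0.    -0.06 -65.84  -2.78 -26.33
  -0.03   0.14   0.01] [0.44 0.38 0.62 0.04 0.03 0.02]
32.2 [583.87   7.26 124.74] 47.50333825802113
obs [(184, np.int64(251), np.int64(264)), (186, np.int64(250), np.int64(264)), (188, np.int64(250), np.int64(264)), (190, np.int64(249), np.int64(264)), (192, np.int64(249), np.int64(264)), (194, np.int64(248), np.int64(265)), (196, np.int64(248), np.int64(265)), (198, np.int64(248), np.int64(265)), (200, np.int64(248), np.int64(265)), (202, np.int64(249), np.int64(265)), (204, np.int64(249), np.int64(263))] [248 164  19  42 501]
-4 [(184, 248, 268), (188, 248, 268), (192, 249, 268), (196, 249, 268), (200, 250, 268), (204, 250, 267)] 207
0 [(184, 247, 267), (188, 247, 267), (192, 247, 267), (196, 248, 266), (200, 248, 266), (204, 250, 265)] 207
4 [(184, 246, 266), (188, 246, 265), (192, 245, 265), (196, 245, 264), (200, 246, 264), (204, 250, 260)] 205
8 [(184, 245, 265), (188, 244, 264), (192, 243, 263), (196, 243, 262), (200, 246, 261)] 203
```

The silhouette now matches an upright mill standing on the floor at x≈584. I'm gripping more firmly, lifting a little and shifting it back to the circle.

Emit:
drive_tool:
  commands:
    - [[0,0,0],0]
    - [[0,0,0],0]
    - [[0,0,0],0]
  force: 15

```text
time: 32.55
eef_pos: [583.9, 7.3, 124.8]
tool_rot: [-3.142, 0.0, 0.057]
force: [0.8, 0.7, -2.3]
width: 47.3
grasp_force: 14.9
```

Emit:
drive_tool:
  commands:
    - [[0,0,-0.01],0]
    - [[0,0,-0.015],0]
    - [[-0.015,0,-0.015],0]
    - [[-0.03,0,-0.015],0]
    - [[-0.045,0,-0.015],0]
    - [[-0.06,0,-0.015],0]
    - [[-0.06,0,-0.015],0]

```text
time: 33.25
eef_pos: [565.3, 6.1, 129.4]
tool_rot: [3.141, 0.001, 0.057]
force: [-0.1, -0.7, -5.5]
width: 47.2
grasp_force: 14.9
```

```bash
python3 w.py
python3 - <<'E'
from sil import *
run('pics/f3.npz');x,y,z=read_state()['eef_pos']
for a in(-4,0,4): sil(a,x,y,4)
E
```

```text
[ -0.05   0.31  -4.36   0.04   0.01   0.     0.03 -66.    -2.77 -27.61
  -0.01  -0.05  -0.  ] [0.35 0.55 0.49 0.03 0.04 0.03]
33.55 [566.39   6.22 129.44] 47.04442303834631
obs [(184, np.int64(256), np.int64(268)), (186, np.int64(255), np.int64(268)), (188, np.int64(255), np.int64(269)), (190, np.int64(254), np.int64(268)), (192, np.int64(253), np.int64(270)), (194, np.int64(253), np.int64(270)), (196, np.int64(253), np.int64(270)), (198, np.int64(252), np.int64(270)), (200, np.int64(252), np.int64(270)), (202, np.int64(252), np.int64(270)), (204, np.int64(254), np.int64(269)), (206, np.int64(258), np.int64(267))] [252 166  20  42 515]
-4 [(184, 253, 272), (188, 253, 273), (192, 253, 273), (196, 253, 273), (200, 254, 273), (204, 254, 273), (208, 257, 269)] 209
0 [(184, 251, 272), (188, 251, 272), (192, 252, 271), (196, 252, 271), (200, 252, 271), (204, 252, 270), (208, 257, 266)] 209
4 [(184, 250, 271), (188, 250, 270), (192, 250, 270), (196, 250, 269), (200, 250, 268), (204, 252, 267)] 207
```

Emit:
drive_tool:
  commands:
    - [[0,0,0.005],0]
    - [[0,0,0.009],0]
    - [[0,0,0.012],0]
    - [[0,0,0.014],0]
    - [[0,0,0.014],0]

```text
time: 34.1
eef_pos: [566.1, 6.2, 125.1]
tool_rot: [3.142, 0.0, 0.057]
force: [-0.1, -0.0, -5.5]
width: 47.5
grasp_force: 14.9
```

Emit:
drive_tool:
  commands:
    - [[0,0,0.001],0]
    - [[0,0,0.001],0]
    - [[0,0,0.001],0]
  force: 4

```text
time: 34.4
eef_pos: [566.2, 6.2, 125.0]
tool_rot: [3.142, -0.0, 0.057]
force: [0.1, 0.4, -4.1]
width: 47.7
grasp_force: 4.0
```

Emit:
drive_tool:
  commands:
    - [[0,0,0.002],0]
    - [[0,0,0.004],0]
    - [[0,0,0.005],0]
    - [[0,0,0.005],0]

```text
time: 34.8
eef_pos: [567.3, 6.2, 124.3]
tool_rot: [3.142, -0.002, 0.057]
force: [1.2, -0.8, 5.4]
width: 47.9
grasp_force: 4.1
```

Emit:
drive_tool:
  commands:
    - [[0,0,-0.002],0]
    - [[0,0,-0.002],0]
    - [[0,0,-0.002],0]
  force: 3

```text
time: 35.1
eef_pos: [566.6, 6.2, 124.3]
tool_rot: [3.142, -0.001, 0.057]
force: [1.3, -1.2, 5.3]
width: 48.0
grasp_force: 3.0
```

Emit:
drive_tool:
  commands:
    - [[0,0,0],0]
    - [[0,0,0],0]
    - [[0,0,0],0]
  fingers: 0.15

```text
time: 35.4
eef_pos: [565.5, 6.3, 123.5]
tool_rot: [-3.142, 0.001, 0.057]
force: [0.1, 0.6, -0.2]
width: 52.3
grasp_force: 0.0
```

Emit:
drive_tool:
  commands:
    - [[0,0,0],0]
    - [[0,0,0],0]
    - [[0,0,0],0]
  fingers: 1

```text
time: 35.7
eef_pos: [566.1, 6.2, 123.9]
tool_rot: [-3.142, 0.0, 0.057]
force: [0.9, 0.3, 0.1]
width: 72.2
grasp_force: 0.0
```

```bash
python3 w.py
python3 - <<'E'
from sil import *
run('pics/f4.npz');x,y,z=read_state()['eef_pos']
for a in(-4,0,4): sil(a,x,y,0)
E
```

```text
[  0.38   0.13  -0.39   0.03   0.03  -0.    -0.   -63.49  -2.63 -26.04
  -0.    -0.08   0.  ] [0.49 0.41 0.31 0.02 0.02 0.05]
36.0 [566.2    6.21 124.05] 91.05627886640775
obs [(184, np.int64(257), np.int64(266)), (186, np.int64(255), np.int64(268)), (188, np.int64(254), np.int64(268)), (190, np.int64(254), np.int64(269)), (192, np.int64(253), np.int64(269)), (194, np.int64(253), np.int64(270)), (196, np.int64(253), np.int64(270)), (198, np.int64(252), np.int64(268)), (200, np.int64(253), np.int64(270)), (202, np.int64(253), np.int64(270)), (204, np.int64(253), np.int64(269)), (206, np.int64(254), np.int64(268)), (208, np.int64(263), np.int64(265))] [252 167  19  42 524]
-4 [(184, 252, 272), (188, 253, 273), (192, 253, 273), (196, 253, 273), (200, 254, 273), (204, 254, 273), (208, 257, 270)] 210
0 [(184, 251, 272), (188, 251, 272), (192, 252, 271), (196, 252, 271), (200, 252, 271), (204, 252, 271), (208, 255, 267)] 209
4 [(184, 250, 271), (188, 250, 270), (192, 250, 270), (196, 250, 269), (200, 250, 268), (204, 251, 268), (208, 257, 263)] 208
```

Emit:
drive_tool:
  commands:
    - [[0,0,-0.08],0]
    - [[0,0,-0.2],0]
    - [[0,0,-0.35],0]
    - [[0,0,-0.45],0]
    - [[0,0,-0.45],0]
    - [[0,0,-0.45],0]

```text
time: 36.65
eef_pos: [566.4, 6.2, 259.5]
tool_rot: [3.141, -0.001, 0.057]
force: [0.3, -0.7, 0.1]
width: 91.7
grasp_force: 0.0
```

Emit:
drive_tool:
  commands:
    - [[-0.6,0.9,0],0]
    - [[-0.6,0.9,0],0]
    - [[-0.6,0.9,0],0]
    - [[-0.6,0.9,0],0]
    - [[-0.6,0.9,0],0]
    - [[-0.6,0.9,0],0]
    - [[-0.6,0.9,0],0]
    - [[-0.6,0.9,0],0]

```text
time: 37.45
eef_pos: [398.4, -277.1, 257.5]
tool_rot: [-3.141, 0.003, 0.05]
force: [-0.1, 0.5, 0.6]
width: 91.8
grasp_force: 0.0
```

Run:
```python
from h import *
s0,t0=cv2.imread('pics/scene0.png'),cv2.imread('pics/top0.png')
s,t=read_camera('scene')[:,:,::-1].copy(),read_camera('top')[:,:,::-1].copy()
np.savez('pics/fin.npz',s=s,t=t)
print(read_state()['eef_pos'],read_state()['time'])
# steel spoon on tray: greyish pixels
def blobs(im,f,x0,y0,x1,y1,mn):
    m=np.zeros(im.shape[:2],np.uint8);c=im.astype(int);m[y0:y1,x0:x1]=f(c)[y0:y1,x0:x1]
    n,l,st,ce=cv2.connectedComponentsWithStats(m)
    return [(st[i].tolist(),ce[i].round(1).tolist(),l==i) for i in range(1,n) if st[i][4]>=mn]
grey=lambda c:(abs(c[:,:,2]-c[:,:,0])<40)
for st,ce,l in blobs(t,grey,214,178,275,250,30):
    ys,xs=np.where(l);p=np.array([ray('top',a,b,14)[:2] for a,b in zip(xs,ys)])
    r=cv2.minAreaRect(p.astype(np.float32));print('grey',st,ce,'rect',np.round(r[0],1),np.round(r[1],1),round(r[2],1))
# diff of rack / bystander areas
for n,a,b,R in(('top',t,t0,{'rackR':(398,165,442,220),'rackL':(350,165,397,220),'jar':(310,225,345,255),'mug':(196,128,232,162),'garlic':(98,185,122,210)}),('scene',s,s0,{'rackR':(335,98,375,125),'jar':(315,165,348,207),'mug':(168,175,208,215),'garlic':(114,292,142,322)})):
    for k,(x0,y0,x1,y1) in R.items():
        print(n,k,np.abs(a.astype(int)-b)[y0:y1,x0:x1].mean().round(1))
# knob R: bright bluish pixel location then/now
for n,a,b,(x0,y0,x1,y1) in(('top',t,t0,(425,204,442,220)),('scene',s,s0,(360,98,375,112))):
    for im in(b,a):
        m=(im[y0:y1,x0:x1,0].astype(int)>110)&(abs(im[y0:y1,x0:x1,0].astype(int)-im[y0:y1,x0:x1,2])<50);ys,xs=np.where(m);print(n,'knobR',xs.mean().round(2)+x0,ys.mean().round(2)+y0,m.sum())
# mill on tray in top: silver knob
m=(t[...,0].astype(int)>110)&(abs(t[...,0].astype(int)-t[...,2])<45);ys,xs=np.where(m[170:215,245:290]);print('knob mill px',xs.mean()+245,ys.mean()+170,len(xs),ray('top',xs.mean()+245,ys.mean()+170,175)[:2],proj('top',[566,6.3,176]))
```

```text
[ 401.18154551 -273.36766305  257.82091509] 37.55
grey [218, 186, 13, 61, 302] [225.1, 208.3] rect [502.1 128. ] [184.2  36.1] 10.4
grey [252, 226, 13, 13, 135] [258.1, 231.7] rect [451.4  35. ] [36.5 36.3] 89.9
top rackR 4.8
top rackL 18.7
top jar 17.4
top mug 7.8
top garlic 7.6
scene rackR 20.3
scene jar 16.3
scene mug 5.0
scene garlic 5.5
top knobR 430.15 216.35 48
top knobR 430.06 216.2 51
scene knobR 367.8 105.6 5
scene knobR nan nan 0
knob mill px 260.7669902912621 173.4271844660194 103 [612.18257841  26.90645315] [268.5834753  190.65867113]<stdin>:22: RuntimeWarning: Mean of empty slice.
  ret = ret.dtype.type(ret / rcount)
```

Run:
```python
from h import *
d=np.load('pics/fin.npz');t=d['t'].astype(int);t0=cv2.imread('pics/top0.png').astype(int)
m=np.zeros(t.shape[:2],np.uint8);m[180:252,214:240]=(abs(t[...,2]-t[...,0])<40)[180:252,214:240]
n,l,st,ce=cv2.connectedComponentsWithStats(m);k=1+np.argmax(st[1:,4]);ys,xs=np.where(l==k)
p=np.array([ray('top',a,b,13)[:2] for a,b in zip(xs,ys)])
for lo,hi in((395,430),(430,460),(460,500),(520,580),(580,610)):
    q=p[(p[:,0]>lo)&(p[:,0]<hi)];print(lo,hi,q.mean(0).round(1),len(q), 'outline y', round(129+(q[:,0].mean()-500)*.086,1))
print('x range',p[:,0].min(),p[:,0].max())
print('salt',ray('top',258.1,231.7,97)[:2])
sub=t[180:200,258:280];mk=(sub[...,0]>100)&(abs(sub[...,0]-sub[...,2])<60);ys,xs=np.where(mk);print('knob',xs.mean()+258,ys.mean()+180,len(xs),'expected',proj('top',[566,6.3,175]))
print('t diff mill box',end=' ');dm=(np.abs(t-t0).sum(2)>120)[165:215,250:290];ys,xs=np.where(dm);print(xs.min()+250,xs.max()+250,ys.min()+165,ys.max()+165)
```

```text
395 430 [419.3 124.9] 27 outline y 122.1
430 460 [442.9 127.6] 38 outline y 124.1
460 500 [477.  130.8] 31 outline y 127.0
520 580 [558.5 139.1] 163 outline y 134.0
580 610 [586.7 141.2] 30 outline y 136.5
x range 409.3495042922192 592.1764900190146
salt [455.10259049  34.52504317]
knob 269.0 189.5 16 expected [268.57406632 190.68506729]
t diff mill box 257 277 183 203
```

Run:
```python
from h import *
d=np.load('pics/fin.npz');s=d['s'].astype(int);t=d['t'].astype(int)
print(proj('scene',[453,29,97]),proj('scene',[453,29,8]))
for n,im,(x0,y0,x1,y1),th in(('scene',s,(265,192,302,240),30),('top',t,(246,218,274,246),40)):
    m=np.zeros(im.shape[:2],np.uint8);m[y0:y1,x0:x1]=(abs(im[...,2]-im[...,0])<th)[y0:y1,x0:x1]
    k,l,st,ce=cv2.connectedComponentsWithStats(m);i=1+np.argmax(st[1:,4]);print(n,st[i],ce[i])
    for v in range(st[i][1],st[i][1]+st[i][3],3):
        u=np.where(l[v]==i)[0];print((v,int(u.min()),int(u.max())),end=' ')
    print()
# model silhouettes: body r22 z8..80
for dx,dy in((0,0),(2,5),(4,4)):
    P=np.array([proj('scene',[452.7+dx+r*np.cos(a),29.4+dy+r*np.sin(a),z]) for z,r in((8,22),(98,17)) for a in np.linspace(0,6.28,60)])
    print(dx,dy,P.min(0).round(1),P.max(0).round(1))
    print('top',np.mean([proj('top',[452.7+dx+18*np.cos(a),29.4+dy+18*np.sin(a),92]) for a in np.linspace(0,6.28,60)],0).round(1))
```

```text
[285.37445435 207.43339521] [283.654024   227.07505326]
scene [277 206  13  26 270] [283.27037037 219.24444444]
(206, 284, 284) (209, 279, 288) (212, 278, 289) (215, 279, 289) (218, 280, 286) (221, 277, 289) (224, 277, 289) (227, 277, 289) (230, 279, 287) 
top [252 226  13  13 135] [258.08148148 231.6962963 ]
(226, 255, 261) (229, 253, 264) (232, 252, 264) (235, 253, 263) (238, 257, 259) 
0 0 [276.1 202.6] [291.6 233.3]
top [259.9 232.4]
2 5 [274.4 203.2] [289.8 234. ]
top [258.1 231.7]
4 4 [274.2 202.7] [289.5 233.4]
top [258.5 231. ]
```

```bash
python3 -c "
from plant import *
print(job_done())"
```

```text
the job is handed in; nothing more can be done
None
```

I handed the job in at about 38 s: salt upright in the small circle (about 5 mm off centre), spoon in its outline (about 4 mm to one side), the fuller mill (4.1 N against 2.15 N) upright in the large circle, and the lighter mill back home in its -y pocket; I didn't closely check the jar, garlic and mug at the end.

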